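Shut down the coil experiment

ROBOT

A 6-joint arm with a two-finger parallel gripper is mounted at the origin on the work surface. World frame = base frame: x ahead of the robot, y to its left, z up, the work surface at z = 0. Lengths are in m, angles in rad, forces in N, time in s.
With the tool pointing down it reaches from about 0.35 to 0.775 m from the base axis. Payload 5.5 kg.
Tool frame: the origin (TCP) lies midway between the tips of the shut fingers; the grasp point (between the pads) lies 19 mm behind it; z points along the fingers, y is the line along which they close (so a half turn about z gives the same grasp; the last joint's range is limited). The gripper opens to 85 mm and grips with 20 to 120 N. Pads are 22 mm wide; open, the fingers measure 114 mm over their backs; the gripper's body (76 mm by 85 mm) begins 54 mm behind the grasp point. The pads swing forward as they close: fully open they stand 13 mm farther back than shut.
Start: joints at [-1.398, 0.313, 0.046, 1.304, 0, 1.431], TCP at [0.177, -0.547, 0.231] pointing down, gripper open.
Joint ranges: [-2.76, 2.76], [-0.86, 1.69], [-1.03, 1.26], [-2.2, 2.34], [-1.47, 1.5], [-3.14, 3.14]. Speed limits (rad/s): [2.57, 2.57, 3.14, 3.14, 3.14, 3.14].

INTERFACE

Orientations are given as a unit quaternion [w, x, y, z].
In Python, from workcell import get_state, read_camera, camera_info, hand_in, recognise gives the robot as it stands.
- The arm moves only by the tool arm_command, never from a script. Its argument "moves" is one flat list of numbers, 7 for each row, row after row: the opening, from -1 (shut) to 1 (fully open), then the shift along the tool's x, y, z in mm, then the turn, a rotation vector about the tool's x, y, z in rad. A call has 1 to 8 rows; each row shifts and turns the commanded pose from where the row before left it, along the tool's axes as they then stand; what a row does not reach is not made up. A row lasts 1/8 s, in which the tool goes at most 62.5 mm and 10.7 degrees, less where a joint would pass 70% of its speed; a pose out of reach is approached as far as the arm can. A call with a gripper value outside its range is refused whole. The fingers move at their own pace and stop on an object; "newtons" is the grip in N (left out, the last holds). Time passes only in rows, so rows that do not move let the fingers close. It gives the time, the measured TCP pose, the force, the opening and the grip force at its end, in the units of the state.
- get_state(): the state, without advancing time (a new reading comes with each control period).
- read_camera(name): name is "scene" or "side" or "wrist"; returns (picture, depth): 384x512x3 uint8, blue, green, red; 384x512 float32, m along the optical axis (not along the pixel's ray), 0 where there is no reading.
- camera_info(name): a dict with "fovy" (degrees; the focal length in pixels is half the picture's height over the tangent of half this angle, whatever the lens; pixels are square), "cx", "cy" (the principal point, pixels), "eye" and "orientation" of the camera in the world; the wrist camera has in their place "tool_from_camera" (4x4, takes a point from camera to tool coordinates, whose origin is the TCP and whose axes are the flange's). Camera axes: x right, y down, z forward; pixel columns grow to the right and rows downward; lengths in m; the calibration is good to about 2 mm. A picture is of the moment at which its call begins: read the wrist's pose just before it. camera_info takes no time and is no camera call.
- hand_in(): hands the job in; it is judged then, once.
Trained networks look in the newest picture that a camera, given by its name, has taken for a name from the list of things; names that differ only in an ending like _2 or _b are one class to them, and where a whole thing is asked for, a point or a joint stands for the part that bears it (a point fixed in the world has none). Each returns a list of dicts, best first, with "confidence" (0 to 1); they miss things now and then, are a little off and sometimes report something else, mostly with a low value. They report only what shows in the picture. A call takes as long as a camera call. They do not tell look-alikes from the thing itself.
- recognise(camera, label): "point" ([column, row] in pixels, amid what is visible of it).
The state is a dict: "clock": time; "joint_pos": joint angles; "qvel": joint speeds; "tau": joint torques, N m; "tcp_pos": TCP position; "orientation": TCP orientation; "wrist_force": force on the tool from outside, world axes, zero at the start; "ft_torque": the same for the moment, N m; "finger_gap": finger opening in m; "grip_force": force on a finger pad.
Only numpy, scipy, OpenCV 4.12 (cv2) and the standard library are available. Lean on these libraries where they do the work, as an engineer would, in place of code of your own. Each camera call takes 0.05 s, during which the arm holds its last target. There are 200 camera calls.

TASK

The coil experiment is over: make it safe and put the coil away. Switch the supply off by swinging its lever fully over, away from the robot; only then twist the bar-shaped discharge knob clockwise to its stop, hold it there for about a second and let it spring back. After that slide the coil up off its iron core and stand it upright in the empty compartment of the green tray without dropping it, leaving everything else on the bench where it is.

Things in the scene. Friction and masses are not known exactly. Their poses are not given: they have to be found in the camera images.
- unit: grey supply unit, fixed, 170 mm (its x) x 230 mm (its y), flat top 60 mm above the bench. Origin: centre of its underside; z up; its -x side (sockets) faces the robot, turned by its yaw. On top: the toggle lever's block at local y = +65 mm (robot's left), the bar-shaped discharge knob at local y = -65 mm, between them a small round dial (26 mm, 12 mm high) and a flat meter, both fixed.
- supply (a joint): supply toggle lever (steel rod, black ball end), swinging in the unit's x-z plane about a pivot at local (0, +65, 82) mm of the unit, 60 mm from the ball's centre. 0 rad = leaning 0.5 rad from upright towards the robot (unit's -x) = ON; 1.0 rad = leaning 0.5 rad away (unit's +x), at its stop = OFF. Stays where it is left; about 2 N at the ball moves it.
- supply_tip (a point): centre of the lever's ball, a 26 mm sphere; at 0 rad it is about 135 mm above the bench and 29 mm to the unit's -x side of the pivot
- discharge (a joint): spring-return discharge knob, turning about the vertical: 0 rad = rest, 1.2 rad = its stop, growing clockwise seen from above. The spring pulls back to 0 with 0.025 N m at rest rising to 0.085 N m at the stop; let go, it is back within 1 s.
- discharge_grip (a point): on the knob's axis, 95 mm above the bench, at the height to grip. The knob is a black upright bar 50 mm long, 14 mm wide (the width to pinch), its top 106 mm above the bench, on a 52 mm disc whose top is 74 mm above the bench. At 0 rad the bar lies along the unit's x; the point's own axes turn with the knob.
- stand: fixed wooden base 100 x 100 x 20 mm with an upright round iron core, 22 mm diameter, in its middle; core top 108 mm above the bench. Origin: centre of its underside.
- coil: the coil to put away: copper-wound bobbin, 56 mm outer diameter, 70 mm high, 27 mm hole, about 0.2 to 0.4 kg, standing loosely on the base of the stand over the core, which reaches 18 mm above the coil's top. Origin: centre of its underside; z along its hole.
- tray: fixed green tray 210 mm (its x) x 125 mm (its y), walls 30 mm high, 5 mm thick, a cross wall of the same height halfway along x. The spare coil stands in the compartment on its +x side; the one on its -x side (nearer the robot) is empty. Origin: centre of its underside.
- tray_free (a point): centre of the empty compartment's floor, 5 mm above the bench; the compartment is 97 mm along the tray's x and 115 mm along its y inside; axes as the tray's
- flask_a: bystander: glass conical flask, 64 mm base, 94 mm high; origin: centre of its underside
- flask_b: bystander: glass conical flask, 64 mm base, 94 mm high; origin: centre of its underside
- cup_a: bystander: white plastic cup, 66 mm rim, 90 mm high; origin: centre of its underside
- cup_b: bystander: white plastic cup, 66 mm rim, 90 mm high; origin: centre of its underside
- burner: bystander: squat amber glass spirit burner, 84 mm across, 78 mm high; origin: centre of its underside
- cylinder: bystander: clear measuring cylinder on a round foot, 60 mm across the foot, 173 mm high; origin: centre of its underside
- spare: bystander: the spare coil, shorter and wider than the other: 68 mm diameter, 40 mm high, standing in the occupied compartment of the tray; origin: centre of its underside
Not all that is in view belongs to the job. Leave any turquoise look-alike of the stand alone. What is shaped like the coil but blue is not meant.

How it is judged:
By the outcome, as a careful person would: the job done as asked, in the order asked, and still so for the second after the job is handed in, with the robot touching nothing.
It also fails if it takes over 67 s, if anything falls off the work surface, if the arm or the gripper's body presses on something with over 40 N, if the wrist force passes 120 N, or if a joint passes its speed limit or range.

## Working session

There is one attempt and no reset: what is moved stays moved. The work goes in short steps, Python scripts to look and compute and a tool call to move; the robot and the scene stay as the last step left them, time stands still between calls to the robot, and variables do not carry over. Pictures are saved under pics/ and viewed, at most 10 in all, crops included, and the job is handed in when it is done.

Besides the shell and the picture viewer there is one more tool, called after ">>>" as a command line: name --argument value ..., lists and objects as JSON in quotes. arm_command: Moves the arm, as the interface text tells. Its arguments: {"type":"object","properties":{"moves":{"type":"array"},"newtons":{"type":"number"}},"required":["moves"]}

```bash
mkdir -p pics; ls
python3 - <<'E'
from workcell import *
import cv2,numpy as np
s=get_state();print(s['clock'],s['tcp_pos'],s['orientation'],s['finger_gap'])
for c in("scene","side"):
    p,d=read_camera(c);cv2.imwrite(f"pics/{c}0.png",p);np.save(f"pics/{c}0.npy",d);print(c,camera_info(c))
    for l in("unit","supply","supply_tip","discharge","stand","coil","tray","spare"):
        print(c,l,[(np.round(r["point"]).tolist(),round(r["confidence"],2)) for r in recognise(c,l)])
print(camera_info("wrist"))
E
```

```text
pics
0.0 [ 0.17683682 -0.54660232  0.23042411] [-9.02738920e-04  9.87798043e-01  1.55737636e-01 -9.56379649e-06] 0.08543534979765892
scene {'fovy': 47.37070356756095, 'cx': 256.87613872756515, 'cy': 193.55892837554407, 'eye': array([1.52330948, 0.57149505, 0.82936375]), 'orientation': array([-0.240503  ,  0.45734182,  0.75158392, -0.41002241])}
scene unit [([249.0, 211.0], 0.9)]
scene supply [([342.0, 235.0], 0.73)]
scene supply_tip [([266.0, 188.0], 0.5)]
scene discharge [([228.0, 198.0], 0.51)]
scene stand [([387.0, 218.0], 0.98), ([341.0, 250.0], 0.97)]
scene coil [([346.0, 233.0], 0.82), ([402.0, 245.0], 0.72)]
scene tray [([153.0, 184.0], 0.89)]
scene spare [([143.0, 190.0], 0.82), ([344.0, 247.0], 0.4)]
side {'fovy': 51.90177121817076, 'cx': 256.11444068468666, 'cy': 187.17125179621368, 'eye': array([-0.11998019,  0.86004246,  0.77123169]), 'orientation': array([ 0.17121208, -0.29609348,  0.82248224, -0.45446457])}
side unit [([262.0, 204.0], 0.59), ([263.0, 164.0], 0.34)]
side supply []
side supply_tip []
side discharge [([276.0, 183.0], 0.75), ([254.0, 186.0], 0.43)]
side stand [([193.0, 266.0], 0.82), ([222.0, 305.0], 0.77)]
side coil [([196.0, 248.0], 0.67), ([168.0, 294.0], 0.57)]
side tray [([334.0, 167.0], 0.88), ([301.0, 227.0], 0.15)]
side spare [([316.0, 160.0], 0.75), ([193.0, 264.0], 0.68)]
{'fovy': 66.93004151707842, 'cx': 252.31597390051343, 'cy': 190.82598205622463, 'tool_from_camera': array([[-6.27600871e-04, -9.65543178e-01, -2.60242153e-01,
         6.55876102e-02],
       [ 9.99999615e-01, -4.46286962e-04, -7.55801068e-04,
         1.09393899e-03],
       [ 6.13615885e-04, -2.60242527e-01,  9.65543086e-01,
        -1.42889853e-01],
       [ 0.00000000e+00,  0.00000000e+00,  0.00000000e+00,
         1.00000000e+00]])}
```

View pics/scene0.png

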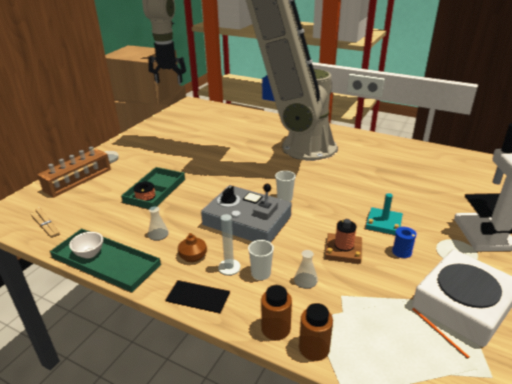

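View pics/side0.png

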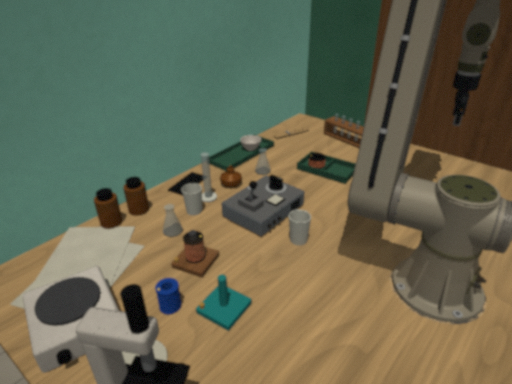

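The pictures show:

- **Scene camera:** wooden stand with the copper coil at (344,240), turquoise look-alike at (387,218), blue coil at (403,242), tray with the spare at (153,187), and a larger decoy tray with a bowl at (105,257). The unit is at (247,210), with the lever ball at about (267,188) and the knob at (229,194).
- **Side camera:** coil at (194,246), unit at (263,203), tray at (327,166).

Candidates for the coil are the copper one (346,233), the blue one (402,245) and the spare (143,190). I choose the copper one on the wooden base.

```bash
cat > h.py <<'E'
import numpy as np,cv2
from workcell import *
from scipy.spatial.transform import Rotation as R
def rot(q): return R.from_quat([q[1],q[2],q[3],q[0]]).as_matrix()
def pose(cam,s=None):
    i=camera_info(cam)
    if cam=="wrist":
        T=np.eye(4);T[:3,:3]=rot(s["orientation"]);T[:3,3]=s["tcp_pos"];T=T@i["tool_from_camera"];return i,T[:3,:3],T[:3,3]
    return i,rot(i["orientation"]),i["eye"]
def cloud(cam,d,s=None):
    i,Rm,e=pose(cam,s);f=192/np.tan(np.radians(i["fovy"])/2)
    v,u=np.mgrid[:384,:512];P=np.stack([(u-i["cx"])/f*d,(v-i["cy"])/f*d,d],-1)@Rm.T+e
    P[d<=0]=np.nan;return P
def ray(cam,uv,s=None):
    i,Rm,e=pose(cam,s);f=192/np.tan(np.radians(i["fovy"])/2)
    r=Rm@np.array([(uv[0]-i["cx"])/f,(uv[1]-i["cy"])/f,1]);return e,r/np.linalg.norm(r)
def tri(a,b):
    (p,u),(q,v)=a,b;t=np.linalg.lstsq(np.c_[u,-v],q-p,rcond=None)[0]
    A,B=p+t[0]*u,q+t[1]*v;return (A+B)/2,np.linalg.norm(A-B)
def rect(pts):
    (c,wh,a)=cv2.minAreaRect((pts[:,:2]*1000).astype(np.float32));return np.round(c,1),np.round(wh,1),round(a,1)
E
python3 - <<'E'
from h import *
Cs={c:cloud(c,np.load(f"pics/{c}0.npy")) for c in("scene","side")}
for n,a,b in(("coil",(346,233),(194,244)),("tip",(267,187),(254,187)),("knob",(229,193),(276,183)),("unit",(248,211),(263,204)),("tray",(153,186),(327,167)),("spare",(143,190),(316,160)),("stand",(344,248),(195,262))):
    print(n,np.round(tri(ray("scene",a),ray("side",b))[0],3),"d",np.round(Cs["scene"][a[1],a[0]],3),np.round(Cs["side"][b[1],b[0]],3))
for c,C in Cs.items():
    P=C.reshape(-1,3);z=P[:,2]
    I=cv2.imread(f"pics/{c}0.png").reshape(-1,3).astype(int)
    print(c,"bench z",np.nanmedian(z[abs(z)<.02]))
    for n,(cx,cy),r,lo,hi in(("unit",C[211,248][:2] if c=="scene" else C[204,263][:2],.16,.052,.068),):
        m=(z>lo)&(z<hi)&(np.hypot(P[:,0]-cx,P[:,1]-cy)<r);print(n,m.sum(),rect(P[m]))
    g=(I[:,1]>I[:,2]*1.5)&(I[:,1]>I[:,0]*1.1)&(z>.0)&(z<.04)
    x0=Cs["scene"][186,153];m=g&(np.hypot(P[:,0]-x0[0],P[:,1]-x0[1])<.15);print("tray",m.sum(),rect(P[m]))
    for n,k in(("coil",(233,346)),("stand",(248,344))):
        q=Cs["scene"][k]
        m=(np.hypot(P[:,0]-q[0],P[:,1]-q[1])<.06)
        for lo,hi in((.015,.03),(.04,.08),(.083,.096),(.1,.115)):
            mm=m&(z>lo)&(z<hi)
            if mm.sum()>8: print(n,lo,mm.sum(),rect(P[mm]))
E
```

```text
coil [0.56  0.332 0.064] d [0.586 0.34  0.084] [0.538 0.347 0.087]
tip [0.549 0.083 0.136] d [0.567 0.09  0.15 ] [0.544 0.091 0.14 ]
knob [ 0.561 -0.044  0.085] d [ 0.567 -0.041  0.091] [ 0.556 -0.035  0.089]
unit [0.562 0.024 0.037] d [0.588 0.037 0.061] [0.529 0.067 0.071]
tray [ 0.551 -0.363  0.013] d [ 0.583 -0.333  0.043] [ 0.545 -0.349  0.019]
spare [ 0.603 -0.362  0.028] d [ 0.62  -0.345  0.045] [ 0.582 -0.326  0.047]
stand [0.557 0.335 0.005] d [0.586 0.34  0.03 ] [0.54  0.351 0.024]
scene bench z 0.0006479865664880124
unit 1852 (array([568.8,  19.7]), array([231.2, 175.6]), 89.6)
tray 958 (array([ 554.9, -358.2]), array([216.6, 130.1]), 6.1)
coil 0.015 478 (array([576.4, 335.6]), array([ 76.6, 100. ]), 14.7)
coil 0.04 221 (array([576.2, 336. ]), array([29.9, 53.7]), 18.6)
coil 0.083 181 (array([564.2, 332.2]), array([52.8, 54.8]), 15.7)
coil 0.1 45 (array([564.2, 332.5]), array([19.8, 19.5]), 16.9)
stand 0.015 481 (array([576.1, 335.5]), array([ 77.1, 100.1]), 14.7)
stand 0.04 221 (array([576.2, 336. ]), array([29.9, 53.7]), 18.6)
stand 0.083 181 (array([564.2, 332.2]), array([52.8, 54.8]), 15.7)
stand 0.1 45 (array([564.2, 332.5]), array([19.8, 19.5]), 16.9)
side bench z -0.00040515848999522763
unit 1682 (array([510.5,  22. ]), array([278. , 228.8]), 0.1)
tray 615 (array([ 547.7, -357.9]), array([207.9, 134.6]), 6.5)
coil 0.015 334 (array([567.3, 336.2]), array([79.8, 99.4]), 15.9)
coil 0.04 225 (array([551.2, 339. ]), array([53.8, 36.6]), 45.6)
coil 0.083 190 (array([556.4, 333. ]), array([54.9, 52. ]), 58.7)
coil 0.1 46 (array([557.8, 332.2]), array([19.3, 20.5]), 19.8)
stand 0.015 337 (array([566.9, 336.1]), array([80.7, 99.4]), 15.9)
stand 0.04 225 (array([551.2, 339. ]), array([53.8, 36.6]), 45.6)
stand 0.083 190 (array([556.4, 333. ]), array([54.9, 52. ]), 58.7)
stand 0.1 46 (array([557.8, 332.2]), array([19.3, 20.5]), 19.8)
```

>>> arm_command --moves '[1,44,-35.4,-6,0,0,0,1,44,-35.4,-6,0,0,0,1,44,-35.4,-6,0,0,0,1,44,-35.4,-6,0,0,0,1,44,-35.4,-6,0,0,0,1,44,-35.4,-6,0,0,0,1,44,-35.4,-6,0,0,0,1,44,-35.4,-6,0,0,0]'

```text
clock: 1.9
tcp_pos: [0.4255, -0.1678, 0.2798]
orientation: [0.0, 0.988, 0.156, 0.0]
wrist_force: [1.1, -0.4, -0.1]
finger_gap: 0.0855
grip_force: 0.0
```

>>> arm_command --moves '[1,44,-35.4,-6,0,0,0,1,44,-35.4,-6,0,0,0,1,44,-35.4,-6,0,0,0,1,44,-35.4,-6,0,0,0,-1,0,0,0,0,0,-0.177,-1,0,0,0,0,0,-0.177,-1,0,0,0,0,0,-0.177,-1,0,0,0,0,0,-0.177]'

```text
clock: 2.9
tcp_pos: [0.5486, 0.0197, 0.3032]
orientation: [0.0, 0.871, 0.491, -0.0]
wrist_force: [-0.5, 0.4, 0.1]
finger_gap: 0.0126
grip_force: 0.0
```

>>> arm_command --moves '[-1,0,0,0,0,0,-0.177,-1,0,0,0,0,0,-0.177,-1,0,0,0,0,0,-0.177,-1,0,0,0,0,0,-0.177,-1,0,0,0,0,0,-0.177,-1,0,0,0,0,0,-0.177,-1,0,0,0,0,0,-0.177,-1,0,0,0,0,0,-0.177]'

```text
clock: 3.9
tcp_pos: [0.5486, 0.0195, 0.3033]
orientation: [0.0, 0.342, 0.94, -0.0]
wrist_force: [-0.7, 0.4, -0.2]
finger_gap: -0.0004
grip_force: 0.0
```

>>> arm_command --moves '[-1,0,0,0,0,0,-0.177,-1,0,0,0,0,0,-0.177,-1,0,0,0,0,0,-0.177,-1,0,0,0,0,0,-0.177,-1,0,0,0,0,0,0]'

```text
clock: 4.53
tcp_pos: [0.5486, 0.0195, 0.3033]
orientation: [0.0, -0.001, 1.0, -0.0]
wrist_force: [0.2, -0.4, -1.4]
finger_gap: -0.0002
grip_force: 0.0
```

```bash
cat > wl.py <<'E'
from h import *
import sys,json
n=sys.argv[1];s=get_state();p,d=read_camera("wrist");cv2.imwrite(f"pics/{n}.png",p);np.save(f"pics/{n}.npy",d)
json.dump({k:np.array(s[k]).tolist() for k in("tcp_pos","orientation")},open(f"pics/{n}.json","w"))
C=cloud("wrist",d,s)
for l in sys.argv[2:]:
    for r in recognise("wrist",l):
        u,v=np.round(r["point"]).astype(int);print(l,u,v,round(r["confidence"],2),np.round(C[v,u],3))
E
python3 wl.py w1 supply_tip discharge unit cup_a cylinder flask_a burner
python3 - <<'E'
from h import *;import json
s=json.load(open("pics/w1.json"));C=cloud("wrist",np.load("pics/w1.npy"),s);P=C.reshape(-1,3);z=P[:,2]
def show(n,lo,hi,c,r):
    m=(z>lo)&(z<hi)&(np.hypot(P[:,0]-c[0],P[:,1]-c[1])<r)
    if m.sum()>5: print(n,m.sum(),rect(P[m]),"zmax",P[m][:,2].max().round(4))
show("unit top",.055,.065,(.565,.02),.15)
show("ball",.125,.16,(.54,.085),.04)
show("knob",.098,.115,(.563,-.044),.04)
show("disc",.070,.080,(.563,-.044),.032)
E
```

```text
supply_tip 311 181 0.96 [0.551 0.079 0.153]
supply_tip 14 191 0.64 [ 0.594 -0.33   0.036]
supply_tip 293 28 0.29 [0.371 0.074 0.005]
discharge 201 177 0.65 [ 0.558 -0.043  0.105]
unit 251 167 0.68 [0.553 0.017 0.061]
cup_a 291 33 0.97 [0.377 0.072 0.005]
cup_a 351 318 0.94 [0.779 0.166 0.077]
flask_a 418 271 0.94 [0.712 0.267 0.057]
flask_a 122 272 0.57 [ 0.723 -0.184  0.042]
unit top 14442 (array([564.1,  17.8]), array([230.1, 168.2]), 89.6) zmax 0.065
ball 463 (array([554.2,  82.3]), array([24.3, 24.6]), 45.7) zmax 0.1553
knob 485 (array([563.9, -47. ]), array([14.2, 49. ]), 89.7) zmax 0.108
disc 663 (array([562.6, -46.6]), array([51.5, 47.9]), 82.4) zmax 0.0799
```

View pics/w1.png

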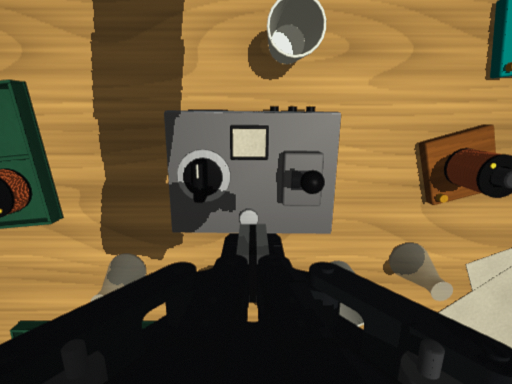

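The wrist view shows the lever ball at (312,182), knob bar at (201,177) along the unit's x, cup at (297,27), the stand with the copper coil at (470,172) and the tray with the spare at (20,190). Depth puts the unit centre at about (0.564, 0.018) with yaw near 0, and the ball at (0.554, 0.082). Next I push the lever with the fingers shut.

>>> arm_command --moves '[-1,14.5,32,0,0,0,0,-1,14.5,32,0,0,0,0,-1,0,0,46,0,0,0,-1,0,0,46,0,0,0,-1,0,0,46,0,0,0,-1,0,0,45,0,0,0,-1,0,0,0,0,0,0]'

```text
clock: 5.8
tcp_pos: [0.5162, 0.0834, 0.1172]
orientation: [-0.004, -0.001, 1.0, -0.0]
wrist_force: [-0.1, 0.6, 0.6]
finger_gap: 0.0002
grip_force: 0.0
```

>>> arm_command --moves '[-1,-8,0,0,0,0,0,-1,-8,0,0,0,0,0,-1,-8,0,0,0,0,0,-1,-8,0,0,0,0,0,-1,-6,0,0,0,0,0,-1,-5,0,0,0,0,0,-1,0,0,0,0,0,0]'

```text
clock: 6.68
tcp_pos: [0.5631, 0.0835, 0.1201]
orientation: [0.0, -0.002, 1.0, -0.0]
wrist_force: [0.4, -0.2, -0.0]
finger_gap: 0.0001
grip_force: 0.0
```

>>> arm_command --moves '[-1,-3,0,0,0,0,0,-1,-3,0,0,0,0,0,-1,-2,0,0,0,0,0,-1,0,0,0,0,0,0]'

```text
clock: 7.18
tcp_pos: [0.5702, 0.0836, 0.12]
orientation: [-0.0, -0.002, 1.0, 0.0]
wrist_force: [-1.0, 0.5, -1.7]
finger_gap: 0.0001
grip_force: 1.3
```

Run:
```python
from h import *
p,d=read_camera("side");q,e=read_camera("scene")
a=cv2.resize(p[140:240,200:330],None,fx=4,fy=4,interpolation=2);b=cv2.resize(q[150:250,190:320],None,fx=4,fy=4,interpolation=2)
cv2.imwrite("pics/lev1.png",cv2.resize(np.vstack([a,b]),None,fx=.75,fy=.75))
```

```text
(no output)
```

View pics/lev1.png

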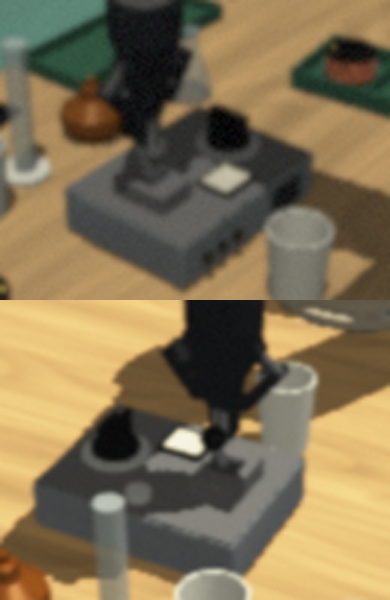

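The top half (side view) shows the fingers against the lever block. The bottom half (scene view) shows the ball at about (212,440), in front of the fingertips on the +x side. I keep pushing gently until the stop shows in the force.

>>> arm_command --moves '[-1,-2,0,0,0,0,0,-1,-2,0,0,0,0,0,-1,0,0,0,0,0,0]'

```text
clock: 7.65
tcp_pos: [0.5711, 0.0837, 0.12]
orientation: [-0.003, -0.002, 1.0, -0.0]
wrist_force: [-11.1, 0.5, 3.6]
finger_gap: -0.0002
grip_force: 5.6
```

>>> arm_command --moves '[-1,-2,0,0,0,0,0,-1,-1,0,0,0,0,0,-1,0,0,0,0,0,0]'

```text
clock: 8.02
tcp_pos: [0.5713, 0.0837, 0.1199]
orientation: [-0.006, -0.002, 1.0, -0.0]
wrist_force: [-18.4, -0.6, 9.5]
finger_gap: 0.0003
grip_force: 9.4
```

>>> arm_command --moves '[-1,15,0,0,0,0,0,-1,25,0,-10,0,0,0,-1,0,0,-50,0,0,0,-1,0,0,-50,0,0,0,0,0,-43.5,0,0,0,0,0,0,-43.5,0,0,0,0,0,0,-43.5,0,0,0,0,0,0,0,0,0,0,0]'

```text
clock: 9.02
tcp_pos: [0.5394, -0.05, 0.2313]
orientation: [0.002, 0.001, 1.0, -0.001]
wrist_force: [-1.0, 0.6, 1.1]
finger_gap: 0.0426
grip_force: 0.0
```

```bash
python3 wl.py w2 discharge_grip supply_tip
python3 - <<'E'
from h import *;import json
s=json.load(open("pics/w2.json"));print(s);C=cloud("wrist",np.load("pics/w2.npy"),s);P=C.reshape(-1,3);z=P[:,2]
def show(n,lo,hi,c,r):
    m=(z>lo)&(z<hi)&(np.hypot(P[:,0]-c[0],P[:,1]-c[1])<r)
    if m.sum()>5: print(n,m.sum(),rect(P[m]),"zmax",P[m][:,2].max().round(4))
show("unit top",.055,.065,(.565,.02),.15)
show("ball",.12,.16,(.59,.085),.04)
show("knob",.098,.115,(.563,-.044),.04)
show("disc",.070,.080,(.563,-.044),.032)
E
```

```text
discharge_grip 254 200 0.74 [ 0.555 -0.05   0.107]
supply_tip 394 246 0.57 [0.588 0.073 0.14 ]
supply_tip 138 345 0.44 [ 0.736 -0.185  0.094]
{'tcp_pos': [0.5393571412630861, -0.049996468531882755, 0.23127861458654747], 'orientation': [0.0019303686406487216, 0.0005680140308651853, 0.9999977104692074, -0.000728075075372091]}
unit top 19114 (array([564.2,  17. ]), array([228.9, 168. ]), 89.4) zmax 0.065
ball 799 (array([593. ,  80.8]), array([22.9, 24.7]), 88.2) zmax 0.149
knob 682 (array([564.3, -47. ]), array([13.1, 49.3]), 89.8) zmax 0.1085
disc 1105 (array([563.5, -47.3]), array([49.3, 50.5]), 5.5) zmax 0.08
```

View pics/w2.png

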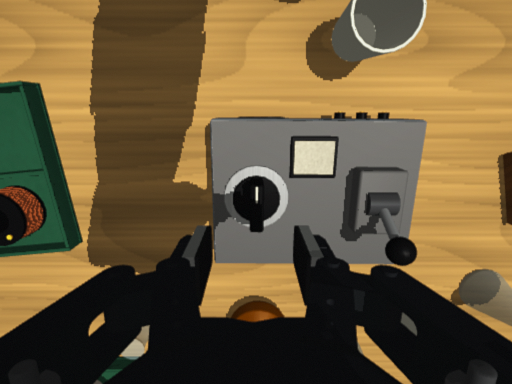

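The lever ball is now at (400,250) leaning away, at x = 0.593 (pivot + 29 mm) and top z 0.149, so it is fully OFF. The knob bar is at (257,207), world (0.564, -0.047). Next is the grip.

>>> arm_command --moves '[0,-12.5,1.5,40,0,0,0,0,-12.5,1.5,40,0,0,0,0,0,0,40,0,0,0,0,0,0,30,0,0,0,0,0,0,0,0,0,0]' --newtons 40

```text
clock: 9.8
tcp_pos: [0.5609, -0.0422, 0.0781]
orientation: [-0.002, -0.003, 1.0, 0.001]
wrist_force: [0.3, -0.3, 0.5]
finger_gap: 0.0428
grip_force: 0.0
```

>>> arm_command --moves '[-1,0,0,0,0,0,0,-1,0,0,0,0,0,0,-1,0,0,0,0,0,0,-1,0,0,0,0,0,0]'

```text
clock: 10.3
tcp_pos: [0.5642, -0.0461, 0.0824]
orientation: [0.002, -0.001, 1.0, -0.002]
wrist_force: [-0.9, -6.3, -0.6]
finger_gap: 0.0129
grip_force: 42.5
```

>>> arm_command --moves '[-1,0,0,0,0,0,0.15,-1,0,0,0,0,0,0.15,-1,0,0,0,0,0,0.15,-1,0,0,0,0,0,0.15,-1,0,0,0,0,0,0.15,-1,0,0,0,0,0,0.15,-1,0,0,0,0,0,0.15,-1,0,0,0,0,0,0.15]'

```text
clock: 11.3
tcp_pos: [0.5648, -0.0455, 0.0824]
orientation: [0.003, 0.566, 0.825, -0.0]
wrist_force: [1.3, -5.0, -1.4]
finger_gap: 0.0132
grip_force: 42.1
```

>>> arm_command --moves '[-1,0,0,0,0,0,0.03,-1,0,0,0,0,0,0]'

```text
clock: 11.55
tcp_pos: [0.5648, -0.0456, 0.0824]
orientation: [0.003, 0.575, 0.818, -0.0]
wrist_force: [0.7, -6.0, -0.4]
finger_gap: 0.0134
grip_force: 43.8
```

```bash
python3 -c "
from h import *
s=get_state();print(s['orientation'],s['ft_torque'],s['wrist_force'],s['joint_pos'],R.from_matrix(rot(s['orientation'])).as_euler('zyx'))"
```

```text
[ 2.86528469e-03  5.74648408e-01  8.18395303e-01 -3.53303664e-04] [-1.15296186 -0.25982045  0.82076775] [ 0.67074363 -5.9903426  -0.42848255] [-0.22068821  0.38062512 -0.23618302  0.94896077 -0.00283973  1.00365945] [-1.91722956  0.00428383  3.13772126]
```

Twist is 1.22 rad with 0.8 N m on the wrist, so it is at the stop. I hold it, then open fully and lift.

>>> arm_command --moves '[-1,0,0,0,0,0,0,-1,0,0,0,0,0,0,-1,0,0,0,0,0,0,-1,0,0,0,0,0,0,-1,0,0,0,0,0,0,-1,0,0,0,0,0,0,-1,0,0,0,0,0,0,-1,0,0,0,0,0,0]'

```text
clock: 12.55
tcp_pos: [0.5648, -0.0456, 0.0824]
orientation: [0.003, 0.575, 0.818, -0.0]
wrist_force: [0.3, -6.2, 0.6]
finger_gap: 0.0134
grip_force: 43.7
```

>>> arm_command --moves '[1,0,0,0,0,0,0,1,0,0,0,0,0,0,1,0,0,0,0,0,0,1,0,0,0,0,0,0,1,0,0,-20,0,0,0,1,0,0,-50,0,0,0,1,0,0,-60,0,0,0,1,0,0,-40,0,0,0]'

```text
clock: 13.55
tcp_pos: [0.5634, -0.0439, 0.2533]
orientation: [0.001, 0.576, 0.818, 0.001]
wrist_force: [0.5, -0.5, 0.1]
finger_gap: 0.0854
grip_force: 0.0
```

>>> arm_command --moves '[1,0,0,0,0,0,-0.167,1,0,0,0,0,0,-0.167,1,0,0,0,0,0,-0.167,1,0,0,0,0,0,-0.167,1,0,0,0,0,0,-0.167,1,0,0,0,0,0,-0.167,1,0,0,0,0,0,-0.167,1,0,0,0,0,0,-0.167]'

```text
clock: 14.55
tcp_pos: [0.5627, -0.0437, 0.2501]
orientation: [-0.0, -0.057, 0.998, 0.0]
wrist_force: [-0.3, -0.6, 0.3]
finger_gap: 0.0856
grip_force: 0.0
```

```bash
python3 wl.py w3
python3 - <<'E'
from h import *;import json
s=json.load(open("pics/w3.json"));print(s);C=cloud("wrist",np.load("pics/w3.npy"),s);P=C.reshape(-1,3);z=P[:,2]
def show(n,lo,hi,c,r):
    m=(z>lo)&(z<hi)&(np.hypot(P[:,0]-c[0],P[:,1]-c[1])<r)
    if m.sum()>5: print(n,m.sum(),rect(P[m]),"zmax",P[m][:,2].max().round(4))
show("knob",.098,.115,(.563,-.044),.04)
show("ball",.12,.16,(.59,.085),.04)
c=cv2.imread("pics/scene0.png").astype(int);Q=cloud("scene",np.load("pics/scene0.npy"))
b=(c[...,0]>110)&(c[...,2]<80)&(c[...,1]<110);b[:,:380]=0
t=(c[...,1]>1.5*c[...,2])&(c[...,0]>1.3*c[...,2])&(c[...,1]>80);t[:,:360]=0;t[:, 415:]=0;t[:190]=0
for n,m in(("blue",b),("turq",t)):
    p=Q[m];p=p[(p[:,2]>.005)];print(n,rect(p),p[:,2].max())
p=Q.reshape(-1,3);p=p[(p[:,2]>.03)&(abs(p[:,0]-.57)<.2)&(abs(p[:,1]-.33)<.2)]
H,_,_=np.histogram2d(p[:,0],p[:,1],bins=[np.arange(.37,.78,.03),np.arange(.13,.54,.03)]);print(H.astype(int))
E
```

```text
{'tcp_pos': [0.5626939667643632, -0.04373737041915385, 0.2501369650129176], 'orientation': [-0.00016039583782360652, -0.057447182121214316, 0.9983485281908479, 0.00010862170662695509]}
knob 647 (array([564.5, -47.2]), array([14. , 49.8]), 89.6) zmax 0.1082
ball 684 (array([593.6,  81.1]), array([23.6, 25.1]), 48.4) zmax 0.1489
blue (array([494.1, 481.1]), array([53.2, 50.1]), 87.8) 0.07467048339724391
turq (array([425.1, 419.6]), array([202. , 112.2]), 22.2) 0.11202503445636769
[[  0   0   0   0   0   0   0   0  62 119   0   0   0]
 [  0   0   0   0   0   0   0   4   2   0   8   0   0]
 [  0   0   0   0   0   0   0   0   0   0   0   0   0]
 [  2   0   0   0   0   0   0   0   0   0   6  79  30]
 [ 39   0   0   0   0   0   0   0   0   0  23 165 114]
 [ 39   0   0   0   0   2   7  12   0   0   0   5   0]
 [ 45   0   0   0   0  26 110 131   0   0   0   0   0]
 [ 41   0   0   0   0   3 172  71   6   0   0   0   0]
 [ 47   0   0   0   0   2   1   0   0   0   0   0   0]
 [ 24   0   0   0   0   0   0   0   0   0   0   0   0]
 [  0   0   0   0   0   0   0   0   0   0   0   0   0]
 [ 95  81   0   0  30  89   0   0   0   0   0   0   0]
 [114   5  51   0  96 168   0   0   0   0   0   0   0]]
```

>>> arm_command --moves '[1,-2,53.5,0,0,0,0,1,-2,53.5,0,0,0,0,1,-2,53.5,0,0,0,0,1,-2,53.5,0,0,0,0,1,-2,53.5,0,0,0,0,1,-2,53.5,0,0,0,0,1,-2,53.5,0,0,0,0,1,0,0,0,0,0,0]'

```text
clock: 15.6
tcp_pos: [0.5348, 0.3335, 0.2495]
orientation: [-0.0, -0.056, 0.998, 0.0]
wrist_force: [-0.5, -0.9, -0.0]
finger_gap: 0.0853
grip_force: 0.0
```

```bash
python3 wl.py w4 coil stand
python3 - <<'E'
from h import *;import json
s=json.load(open("pics/w4.json"));print(s);C=cloud("wrist",np.load("pics/w4.npy"),s);P=C.reshape(-1,3);z=P[:,2]
for lo,hi,r in((.015,.026,.08),(.083,.096,.06),(.102,.115,.06)):
    m=(z>lo)&(z<hi)&(np.hypot(P[:,0]-.56,P[:,1]-.332)<r)
    q=P[m];print(lo,m.sum(),rect(q),np.median(q[:,2]).round(4),cv2.minEnclosingCircle((q[:,:2]*1000).astype(np.float32)))
p=P[(z>.03)];H,a,b=np.histogram2d(p[:,0],p[:,1],bins=[np.arange(.40,.72,.02),np.arange(.2,.48,.02)]);print(H.astype(int))
i=cv2.imread("pics/w4.png");cv2.imwrite("pics/w4c.png",cv2.resize(i,None,fx=1.4,fy=1.4))
E
```

```text
coil 381 147 0.77 [0.493 0.494 0.019]
coil 250 187 0.76 [0.549 0.332 0.081]
coil 248 162 0.2 [0.531 0.327 0.021]
stand 327 44 0.7 [0.39  0.397 0.05 ]
stand 248 163 0.58 [0.532 0.327 0.026]
stand 3 290 0.44 [ 0.757 -0.006  0.022]
{'tcp_pos': [0.5348066295442138, 0.33348138568464947, 0.24951136604194565], 'orientation': [-0.00033607676682286555, -0.05615116159410345, 0.9984221981016778, 0.0002200951020475825]}
0.015 3127 (array([559.2, 330.6]), array([100.3, 100.1]), 15.9) 0.0201 ((558.8057250976562, 330.69830322265625), 68.58853912353516)
0.083 1578 (array([559.1, 330.6]), array([55.3, 54.4]), 7.2) 0.0901 ((559.1835327148438, 330.547119140625), 27.97077751159668)
0.102 347 (array([558.8, 330.7]), array([21.3, 20.8]), 5.2) 0.1078 ((559.1453857421875, 330.45025634765625), 10.979846000671387)
[[   0    0    0    0    0    0    0    0   17    0    0    8   58]
 [   0    0    0    0    0    0    0    0   44    0    0    0    0]
 [   0    0    0    0    0    0    0    0    0    0    0    0    0]
 [   0    0    0    0    0    0    0    0    0    0    0    0   97]
 [   0    0    0    0    0    0    0    0    0    0    0    0  310]
 [   0    0    0    0    0 2469  605 4861 3271 2935  359    0   76]
 [   0    0  129 4685 4631 3529 5545 1352 2073 4905  336    0    0]
 [   0    0    3 2674 1025  275  431  275   50   28    0    0    0]
 [   0    0    0    0    0  242  231  246    2    0    0    0    0]
 [   0    0    0    0    0   18   97   22   32    7    0    0    0]
 [   0    0    0    0    2   24    0    0    0    0    0    0    0]
 [   0    0    0    0    0    0    0    0    0    0    0    0    0]
 [   0    0    0    0    0    0    0    0    0    0    0    0    0]
 [   0    0    0    0    0    0    0    0    0    0    0    0    0]
 [   0    0    0   46   55    0    0    0    0    0    0    0    0]]
```

View pics/w4c.png

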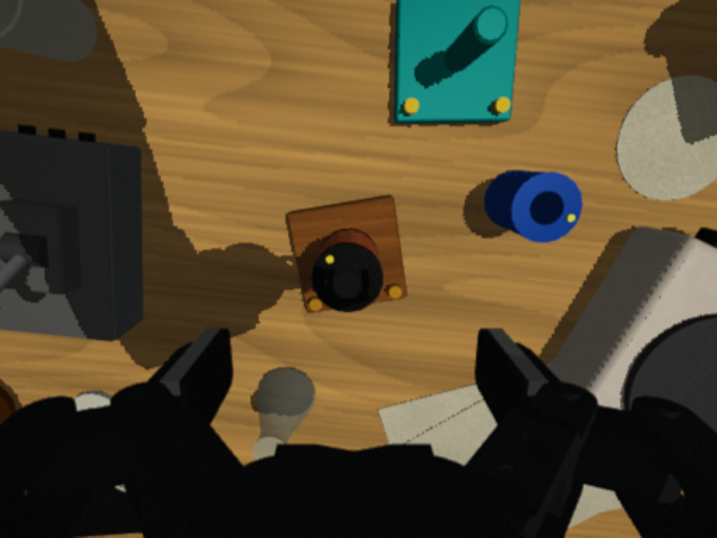

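The close crop shows the copper coil with a black flange at (347,277) on the wooden base, clear of the blue coil (545,205) and the turquoise stand (460,60). The flask at (282,390) is far enough away. Coil centre is (0.559, 0.3305), its top at 0.090 and the core top at 0.108, both matching the description. The knob has returned to rest (bar yaw 0). I descend and grip.

>>> arm_command --moves '[1,-12,-3,30,0,0,0,1,-12,-3,30,0,0,0,1,0,0,0,0,0,0,1,0,0,45,0,0,0,1,0,0,45,0,0,0,1,0,0,40,0,0,0,1,0,0,13,0,0,0,1,0,0,0,0,0,0]' --newtons 60

```text
clock: 16.75
tcp_pos: [0.5606, 0.3261, 0.0481]
orientation: [-0.0, -0.054, 0.999, -0.0]
wrist_force: [0.3, -0.3, 0.7]
finger_gap: 0.0855
grip_force: 0.0
```

>>> arm_command --moves '[-1,0,0,0,0,0,0,-1,0,0,0,0,0,0,-1,0,0,0,0,0,0,-1,0,0,0,0,0,0]'

```text
clock: 17.25
tcp_pos: [0.5622, 0.329, 0.0506]
orientation: [0.003, -0.055, 0.998, 0.002]
wrist_force: [-0.8, 4.1, 5.3]
finger_gap: 0.0558
grip_force: 63.9
```

>>> arm_command --moves '[-1,0,0,-10,0,0,0,-1,0,0,-20,0,0,0,-1,0,0,-25,0,0,0,-1,0,0,-25,0,0,0,-1,0,0,-25,0,0,0,-1,0,0,-25,0,0,0,-1,0,0,-25,0,0,0,-1,0,0,-20,0,0,0]'

```text
clock: 18.25
tcp_pos: [0.5604, 0.3265, 0.224]
orientation: [0.001, -0.055, 0.999, -0.0]
wrist_force: [0.9, -0.1, -3.6]
finger_gap: 0.0553
grip_force: 66.0
```

```bash
python3 wl.py w5 coil
python3 - <<'E'
from h import *;import json
s=json.load(open("pics/w5.json"));print(s,get_state()['wrist_force']);C=cloud("wrist",np.load("pics/w5.npy"),s)
T=(C-np.array(s["tcp_pos"]))@rot(s["orientation"]);P=T.reshape(-1,3)
m=(abs(P[:,0])<.035)&(abs(P[:,1])<.024)&(P[:,2]>-.06)&(P[:,2]<.08);q=P[m]*1000
H,a,b=np.histogram2d(q[:,0],q[:,2],bins=[np.arange(-35,36,5),np.arange(-60,81,10)]);print(b);print(np.c_[a[:-1],H].astype(int))
S=cloud("side",read_camera("side")[1]).reshape(-1,3);Q=cloud("scene",read_camera("scene")[1]).reshape(-1,3)
for n,p in(("side",S),("scene",Q)):
    p=(p-np.array(s["tcp_pos"]))@rot(s["orientation"])*1000
    m=(np.hypot(p[:,0],p[:,1])<40);q=p[m];h=np.histogram(q[:,2],bins=np.arange(-60,90,6));print(n,dict(zip(h[1][:-1].astype(int).tolist(),h[0].tolist())))
E
```

```text
coil 253 258 0.7 [0.572 0.327 0.223]
coil 403 124 0.55 [0.489 0.494 0.021]
{'tcp_pos': [0.5604223816923082, 0.3264838582934089, 0.2240183102696954], 'orientation': [0.0005614948648884977, -0.05460115915981354, 0.9985080861562746, -4.738670573149836e-06]} [ 0.36032665 -0.124287   -3.29683098]
[-60 -50 -40 -30 -20 -10   0  10  20  30  40  50  60  70  80]
[[ -35    0    0    0    0    0    0    0    0    0    0    0    0    0
     0]
 [ -30    0    0    0    0    0    0    0    0    0    0    0    0    0
     0]
 [ -25    0    0    0    0    0    0    0    0    0    0    0    0    0
     0]
 [ -20    0   52  413    0    0    0    0    0    0    0    0    0    0
     0]
 [ -15    0  221 1282  332  254  212  173   51    0    0    0    0    0
     0]
 [ -10    0  149  985  326  272  200   86    0    0    0    0    0    0
     0]
 [  -5    0  130  647  138   68    3    0    0    0    0    0    0    0
     0]
 [   0    0  132  505   12    0    0    0    0    0    0    0    0    0
     0]
 [   5    0  176  513    0    0    0    0    0    0    0    0    0    0
     0]
 [  10    1  231  720    4    7    2    2    3    2    0    0    0    0
     0]
 [  15    0  508  905   46   46   27   28   26   28    1    0    0    0
     0]
 [  20    0  390  882  170  146   81   83   80   81    3    0    0    0
     0]
 [  25    0  229  752  469  407  267  215  239  233    7    0    0    0
     0]
 [  30    0    1    2    0    0    0    0    0    5    1    0    0    0
     0]]
side {-60: 33, -54: 26, -48: 30, -42: 158, -36: 65, -30: 51, -24: 52, -18: 51, -12: 40, -6: 39, 0: 39, 6: 42, 12: 40, 18: 44, 24: 43, 30: 1, 36: 0, 42: 0, 48: 0, 54: 0, 60: 0, 66: 0, 72: 0, 78: 0}
scene {-60: 30, -54: 16, -48: 15, -42: 193, -36: 77, -30: 69, -24: 68, -18: 64, -12: 56, -6: 41, 0: 37, 6: 43, 12: 41, 18: 43, 24: 45, 30: 8, 36: 0, 42: 0, 48: 0, 54: 0, 60: 0, 66: 0, 72: 0, 78: 0}
```

View pics/w5.png

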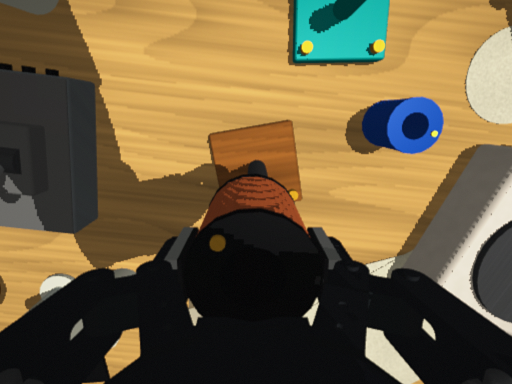

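The coil is held upright between the fingers at (255,262), clear of the core. Its top is about 42 mm behind the TCP and its bottom 29 mm ahead of it. I carry it to the tray.

>>> arm_command --moves '[-1,5,-25,0,0,0,0,-1,9,-45,0,0,0,0,-1,10,-50,0,0,0,0,-1,10,-50,0,0,0,0,-1,10,-50,0,0,0,0,-1,10,-50,0,0,0,0,-1,10,-50,0,0,0,0,-1,10,-50,0,0,0,0]'

```text
clock: 19.45
tcp_pos: [0.526, -0.0507, 0.221]
orientation: [-0.001, -0.055, 0.999, 0.0]
wrist_force: [0.5, 0.5, -3.3]
finger_gap: 0.0551
grip_force: 66.0
```

>>> arm_command --moves '[-1,10,-50,0,0,0,0,-1,10,-50,0,0,0,0,-1,10,-50,0,0,0,0,-1,10,-50,0,0,0,0,-1,10,-50,0,0,0,0,-1,9,-40,0,0,0,0,-1,5,-19,0,0,0,0,-1,0,0,0,0,0,0]'

```text
clock: 20.45
tcp_pos: [0.4965, -0.3641, 0.2209]
orientation: [-0.001, -0.054, 0.999, 0.001]
wrist_force: [-0.0, 0.1, -3.6]
finger_gap: 0.055
grip_force: 66.1
```

```bash
python3 wl.py w6
python3 - <<'E'
from h import *;import json
s=json.load(open("pics/w6.json"));print(s,get_state()['wrist_force']);C=cloud("wrist",np.load("pics/w6.npy"),s);P=C.reshape(-1,3)
T=((P-np.array(s["tcp_pos"]))@rot(s["orientation"]))*1000
t=T[(abs(T[:,2]+42)<5)&(np.hypot(T[:,0],T[:,1])<36)&(abs(T[:,1])<22)]
A=np.c_[t[:,:2],np.ones(len(t))];print("top plane",np.linalg.lstsq(A,t[:,2],rcond=None)[0],"x range",np.percentile(t[:,0],[1,99]))
def tray(P,I):
    I=I.reshape(-1,3).astype(int);g=(I[:,1]>I[:,2]*1.4)&(I[:,1]>I[:,0]*1.1)&(abs(P[:,0]-.55)<.16)&(abs(P[:,1]+.36)<.12)
    for lo,hi in((.025,.036),(0.002,.009)):
        m=g&(P[:,2]>lo)&(P[:,2]<hi);q=P[m]
        if len(q)>9: print(lo,len(q),rect(q),np.median(q[:,2]).round(4))
    return q
tray(P,cv2.imread("pics/w6.png"))
for n in("w1","w2","w3"):
    print(n);tray(cloud("wrist",np.load(f"pics/{n}.npy"),json.load(open(f"pics/{n}.json"))).reshape(-1,3),cv2.imread(f"pics/{n}.png"))
for c in("scene","side"):
    print(c);tray(cloud(c,np.load(f"pics/{c}0.npy")).reshape(-1,3),cv2.imread(f"pics/{c}0.png"))
E
```

```text
{'tcp_pos': [0.49647031079941323, -0.3640802797114536, 0.2209263397466818], 'orientation': [-0.0006799061605335778, -0.053628784138617845, 0.9985603448645549, 0.0008537584012625021]} [-0.17185641 -0.03728632 -3.51317736]
top plane [-7.74975776e-03  8.82091938e-03 -3.95400406e+01] x range [-17.18396568  29.1726141 ]
0.025 1173 (array([ 501.9, -366. ]), array([114.4, 123.3]), 5.5) 0.0298
0.002 4925 (array([ 498.8, -366. ]), array([ 95.9, 116.1]), 5.8) 0.0051
w1
0.025 1067 (array([ 547.1, -337.8]), array([207.5,  82.3]), 5.1) 0.029
0.002 2841 (array([ 546.1, -345.2]), array([205.9, 101.5]), 3.7) 0.005
w2
0.025 1600 (array([ 548. , -345.6]), array([208.1,  97.2]), 5.4) 0.029
0.002 4775 (array([ 547.2, -353.1]), array([205.8, 115. ]), 4.0) 0.005
w3
0.025 1609 (array([ 547.3, -338.3]), array([207.9,  82.7]), 5.1) 0.029
0.002 5385 (array([ 546.3, -346. ]), array([206.7, 100.5]), 4.2) 0.0051
scene
0.025 152 (array([ 555.6, -354.6]), array([213.6, 123. ]), 4.1) 0.0281
0.002 383 (array([ 551. , -360.3]), array([214.3, 126.8]), 6.0) 0.0056
side
0.025 89 (array([ 542.8, -352.2]), array([201.2, 119.1]), 4.0) 0.0273
0.002 227 (array([ 556.7, -361.2]), array([186.9, 125.1]), 4.9) 0.0044
```

View pics/w6.png

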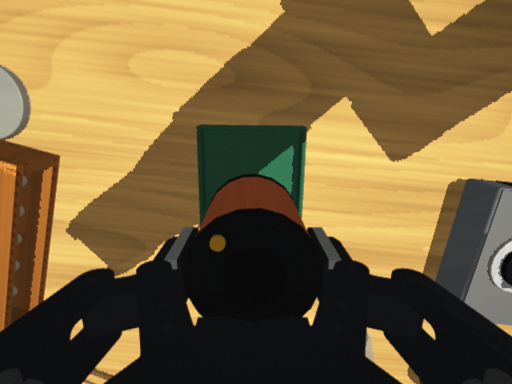

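The wrist view shows the empty compartment at (252,170), directly below the held coil. Its floor centre is (0.499, -0.366) and measures 96 x 116 mm, matching the description. I lower it with force checks.

>>> arm_command --moves '[-1,-2,-2,30,0,0,0,-1,0,0,40,0,0,0,-1,0,0,40,0,0,0,-1,0,0,35,0,0,0,-1,0,0,20,0,0,0,-1,0,0,10,0,0,0,-1,0,0,5,0,0,0,-1,0,0,0,0,0,0]'

```text
clock: 21.5
tcp_pos: [0.4999, -0.3651, 0.0429]
orientation: [0.0, -0.055, 0.998, -0.0]
wrist_force: [-0.1, 0.4, -3.6]
finger_gap: 0.0557
grip_force: 66.1
```

>>> arm_command --moves '[-1,0,0,2,0,0,0,-1,0,0,0,0,0,0]'

```text
clock: 21.75
tcp_pos: [0.4997, -0.3655, 0.0408]
orientation: [0.0, -0.055, 0.999, -0.0]
wrist_force: [0.1, -0.2, -3.6]
finger_gap: 0.0556
grip_force: 66.1
```

>>> arm_command --moves '[-1,0,0,2,0,0,0,-1,0,0,1,0,0,0,-1,0,0,0,0,0,0]'

```text
clock: 22.12
tcp_pos: [0.4993, -0.3652, 0.0371]
orientation: [-0.0, -0.055, 0.999, 0.0]
wrist_force: [0.1, -0.5, -3.3]
finger_gap: 0.0549
grip_force: 66.1
```

>>> arm_command --moves '[-1,0,0,1,0,0,0,-1,0,0,0,0,0,0]'

```text
clock: 22.38
tcp_pos: [0.4994, -0.3652, 0.0362]
orientation: [-0.0, -0.055, 0.999, 0.0]
wrist_force: [0.3, -0.5, -2.9]
finger_gap: 0.0549
grip_force: 66.1
```

>>> arm_command --moves '[-1,0,0,1,0,0,0,-1,0,0,0,0,0,0]'

```text
clock: 22.62
tcp_pos: [0.4995, -0.3654, 0.0357]
orientation: [0.0, -0.055, 0.999, -0.0]
wrist_force: [-1.3, 1.8, 1.0]
finger_gap: 0.0556
grip_force: 66.3
```

>>> arm_command --moves '[0.4,0,0,0,0,0,0,0.7,0,0,0,0,0,0,0.7,0,0,0,0,0,0,0.7,0,0,0,0,0,0,0.7,0,0,-10,0,0,0,0.7,0,0,-30,0,0,0,0.7,0,0,-50,0,0,0,0.7,0,0,-50,0,0,0]'

```text
clock: 23.62
tcp_pos: [0.4993, -0.3651, 0.1773]
orientation: [0.0, -0.055, 0.999, -0.0]
wrist_force: [0.7, 0.0, -0.7]
finger_gap: 0.0726
grip_force: 0.0
```

>>> arm_command --moves '[0.7,30,0,-40,0,0,0,0.7,30,0,-10,0,0,0,0.7,0,0,0,0,0,0,0.7,0,0,0,0,0,0]'

```text
clock: 24.12
tcp_pos: [0.44, -0.3718, 0.2255]
orientation: [0.0, -0.054, 0.999, -0.0]
wrist_force: [-0.1, 0.3, 0.4]
finger_gap: 0.0725
grip_force: 0.0
```

```bash
python3 wl.py w7 coil
python3 - <<'E'
from h import *;import json
s=json.load(open("pics/w7.json"));print(s,get_state()['wrist_force']);P=cloud("wrist",np.load("pics/w7.npy"),s).reshape(-1,3);z=P[:,2]
m=(z>.068)&(z<.085)&(np.hypot(P[:,0]-.5,P[:,1]+.365)<.045);q=P[m];A=np.c_[q[:,:2],np.ones(len(q))]
print(rect(q),np.median(q[:,2]),np.linalg.lstsq(A,q[:,2],rcond=None)[0])
c,_=read_camera("scene");d,_=read_camera("side");w=cv2.imread("pics/w7.png")
cv2.imwrite("pics/end.png",cv2.resize(np.vstack([np.hstack([c,d]),np.hstack([w,cv2.imread("pics/scene0.png")])]),(800,600)))
E
```

```text
coil 252 224 0.63 [ 0.51  -0.366  0.025]
{'tcp_pos': [0.44004910787011875, -0.3718125399105582, 0.22547532199237025], 'orientation': [0.00028845909490497854, -0.05444999197727536, 0.9985164425557985, -0.00017061869144738395]} [1.02497585 0.88709041 0.15880423]
(array([ 497.2, -367. ]), array([56. , 54.3]), 6.5) 0.07506805362181804 [-0.00148624 -0.0006268   0.07541962]
```

View pics/end.png

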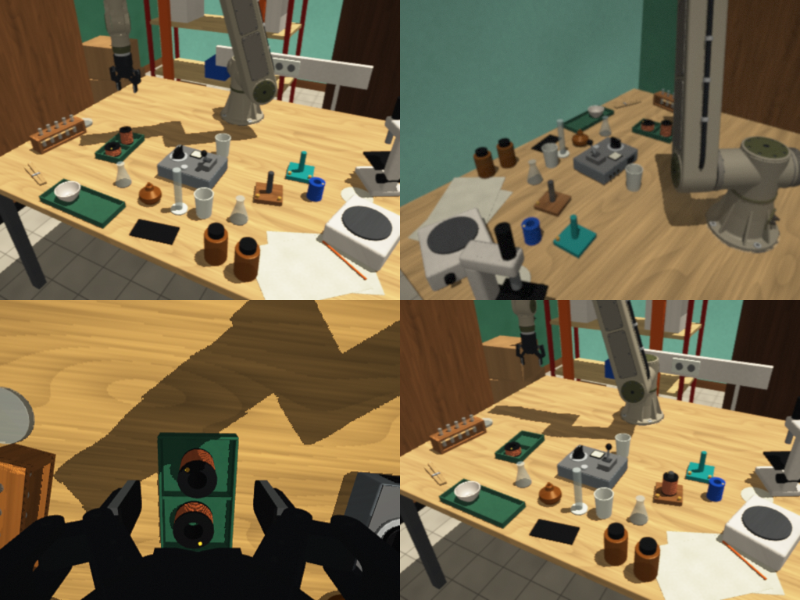

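The coil stands upright in the empty compartment: wrist panel (197,470), top level at z 0.075, centre (0.497, -0.367). The spare is untouched at (192,523), the lever leans away from the robot, the knob is at rest and the bystanders have not moved. Handing in.

```bash
python3 -c "
from workcell import hand_in
print(hand_in())"
```

```text
the job is handed in; nothing more can be done
None
```

The supply is off, the discharge knob was held at its stop for about a second and has sprung back, and the coil stands upright in the tray's empty compartment; handed in at about 24 s, verdict not shown.

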